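# Pack a sample tube in the gasketed carrier and latch its lid

### The arm

A 6-joint arm with a two-finger parallel gripper is mounted at the origin on a cart in front of the work surface, level with it; the furniture and walls round the work are solid. World frame = base frame: x ahead of the robot, y to its left, z up, the work surface at z = 0. Lengths are in mm, angles in rad, forces in N, time in s.
With the tool pointing down it reaches from about 275 to 750 mm from the base axis. Payload 10.2 kg.
Tool frame: the origin (TCP) lies midway between the tips of the shut fingers; the grasp point (between the pads) lies 19 mm behind it; z points along the fingers, y is the line along which they close (so a half turn about z gives the same grasp; the last joint's range is limited). The gripper opens to 85 mm and grips with 20 to 120 N. Pads are 22 mm wide; open, the fingers measure 114 mm over their backs; the gripper's body (76 mm by 85 mm) begins 54 mm behind the grasp point. The pads swing forward as they close: fully open they stand 13 mm farther back than shut.
Start: joints at [-1.478, 0.313, 1.498, -0, 1.331, -0.223], TCP at [163.04, -499.048, 231.294] pointing down, gripper open.
Joint ranges: [-2.94, 2.94], [-0.97, 2.17], [0.19, 2.56], [-1.23, 4.37], [0.02, 3.11], [-2.88, 2.88]. Speed limits (rad/s): [2.39, 2.39, 3.01, 3.14, 3.14, 3.14].

### API

Orientations are given as a unit quaternion [w, x, y, z].
In Python, from rig import ctrl gives the robot as it stands.
- The arm moves only by the tool send_rows, never from a script. Its argument "targets" is a list of rows, each a list of 7 numbers: the closure, from -1 (fully open) to 1 (shut), so that 0 is half open, then the shift along the tool's x, y, z in m, then the turn, a rotation vector about the tool's x, y, z in rad. In form: [[claw, dx, dy, dz, ax, ay, az], ...]. A call has exactly 10 rows; each row shifts and turns the commanded pose from where the row before left it, along the tool's axes as they then stand; what a row does not reach is not made up. A row lasts 1/8 s, in which the tool goes at most 62.5 mm and 10.7 degrees, less where a joint would pass 70% of its speed; a pose out of reach is approached as far as the arm can. A call with a gripper value outside its range is refused whole. The fingers move at their own pace and stop on an object; "squeeze" is the grip in N (left out, the last holds). Time passes only in rows, so rows that do not move let the fingers close, or fill a call up. It gives the time, the measured TCP pose, the force, the opening and the grip force at its end, in the units of the state.
- ctrl.sense(): the state, without advancing time (a new reading comes with each control period).
- ctrl.capture(name): name is "side" or "top" or "wrist"; returns a dict with "img" (384x512x3 uint8, red, green, blue), "camera_matrix" (3x3 intrinsics, pixels), "R" (3x3) and "t" (3): a world point X has camera coordinates R X + t. Camera axes: x right, y down, z forward; pixel columns grow to the right and rows downward; lengths in mm; the calibration is good to about 2 mm. The wrist camera is an equidistant fisheye: a pixel r from the principal point sees the ray r / f radians off the axis. A picture is of the moment at which its call begins. There is no depth.
- ctrl.finish_job(): hands the job in; it is judged then, once.
Trained networks look in a picture, given as the dict that the camera call returned (one of the last four; its "shot" number tells which), for a name from the list of things; names that differ only in an ending like _2 or _b are one class to them, and where a whole thing is asked for, a point or a joint stands for the part that bears it (a point fixed in the world has none). Each returns a list of dicts, best first, with "score" (0 to 1); they miss things now and then, are a little off and sometimes report something else, mostly with a low value. They report only what shows in the picture. A call takes as long as a camera call.
- ctrl.boxes_of(query, picture): "extent" ([left, top, width, height] in pixels, round what is visible of it).
- ctrl.landmark_of(query, picture): "point" ([column, row] in pixels: a listed point, or the origin of a listed thing).
The state is a dict: "time_s": time; "joints": joint angles; "dq": joint speeds; "tau": joint torques, N m; "eef_pos": TCP position; "ee_rot": TCP orientation; "force": force on the tool from outside, world axes, zero at the start; "wrist_torque": the same for the moment, N m; "grip_width": opening from 0.0 (shut) to 1.0 (fully open); "grip_force": force on a finger pad.
Only numpy, scipy, OpenCV 4.12 (cv2) and the standard library are available. Lean on these libraries where they do the work, as an engineer would, in place of code of your own. Each camera call takes 0.05 s, during which the arm holds its last target. There are 200 camera calls.

### The job

Get the sample carrier ready for transport: stand the capped tube from the blue bench rack in the empty middle hole of the carrier's insert and let go of it. Then swing the carrier's lid shut and press it down on its gasket until the latch at the front catches and holds the lid by itself; feel for the catch and press only as hard as it takes, for the thin lid must not be forced. Do not disturb the two tubes already packed or the other things on the bench.

Things in the scene. Friction and masses are not known exactly. Their poses are not given: they have to be found in the camera images.
- tube_mid (a point): Middle (half-way up, on the axis) of the tube to pack: a 15 ml screw-cap tube, 111 mm long, body 16 mm across, cap 20.5 mm across and 13 mm high at the top (cap from 42.5 to 55.5 mm above this point), about 16 g, z axis along the tube towards the cap. It stands upright with some play, alone in the blue rack on the bench, 5 mm above the bench; it is best gripped by the cap from above.
- tube: The same tube; origin at the centre of its lower end.
- rack: Blue bench rack for 15 ml tubes, 62 x 118 x 61 mm, fixed near the front edge of the bench, in front of the centrifuge or of the green-fronted cycler right of it (the centrifuge's front is up to 250 mm high: carry things past it high or well in front); origin under its centre, long side along y. Holes 16 mm or more across; only one is occupied.
- carrier: Sample carrier, fixed on the bench: a white plastic tub 124 (x) x 172 (y) x 94 mm with walls 5 mm thick, a grey insert plate with three holes in a row along y, a black gasket bead on its rim, a grey hinged lid on the far side (+x of the carrier) and a black sprung latch hook in the middle of its front (-x). Origin under its centre, z up, front face towards -x, 62 mm from the origin.
- carrier_hole (a point): Centre of the mouth of the insert's middle hole, the empty one: 22 mm across, its edge chamfered by 2.5 mm, on the upper face of the 5 mm insert plate, 67 mm above the carrier's underside. A tube passes through and stands on the tub's floor, 5 mm above the underside, so that its top ends 116 mm above it (22 mm over the rim). Packed tubes stand 46 mm to either side along y.
- carrier_lid (a joint): Lid angle about its hinge, rad: 0 level, 1.85 fully open, 1.5 to 1.8 at the start; a stiff hinge (0.13 N m) keeps it where it is left. Going down it meets the latch hook near 0.09 to 0.13, the gasket at 0.08, and latches somewhere between 0.068 and 0.016. Let go too early it springs back above 0.07; latched it rests at 0.005 to 0.056.
- lid_front (a point): Place to push: on the lid's outer (upper) face, mid-width, 11 mm behind its front edge, 118 mm from the hinge axis. It moves on an arc about the hinge. Its frame turns with the lid: x runs from front edge to hinge, z out of the outer face. The lid is a grey hollow cover, 126 mm from hinge to front, 174 mm wide, 30 mm high, 0.15 kg; open, its outer face looks away from the robot; closed, its top lies 128 mm above the carrier's underside.
- latch_place (a point): Middle of the front edge, where the black sprung hook (36 mm wide) takes the lid's strike. The hook's true height is set by screws and differs by up to 3 mm either way. Pushing down at lid_front takes a force rising to somewhere between 8 and 19 N until the hook snaps over and the push drops by 3 N or more; about 1.5 mm lower the lid meets a hard stop. A push of over 25 N anywhere on the carrier damages it.
- lid_hinge (a point): Centre of the lid's hinge axis, which runs along the carrier's y, 66 mm behind the carrier's centre (its +x) and 98 mm above its underside. The lid's upper face lies 30 mm from this axis.
- packed_a: A packed 15 ml tube standing in the carrier's hole at y = -46 mm; origin at the centre of its lower end.
- packed_b: A packed 15 ml tube standing in the carrier's hole at y = +46 mm; origin at the centre of its lower end.
- bottle: Bystander: small capped bottle, 48 mm across, 102 mm high, standing near the front edge of the bench, left or right of the blue rack; origin under its centre.
- petri_low: Bystander: closed petri dish, 90 mm across, 16 mm high, behind the carrier; origin under its centre.
- marker: Bystander: marker pen lying on the bench to the left of the carrier, 132 x 12 x 13 mm; origin under its centre, length along x.

How it is judged (in metres and radians):
On the way:
1. the tube stands in the middle hole of the carrier, let go (horizontal distance between tube_mid and carrier_hole below 0.007 m and z of tube_mid in the frame of carrier between 0.055 and 0.066 m and angle between tube_mid's own z axis and vertical below 0.12 rad and contact force between the fingers and tube below 0.1 N), for 0.2 s.
At the end, for the whole second after the job is handed in: The latch holds the lid shut on its gasket by itself (lid angle below 0.064 rad with nothing touching it); the tube stands upright in the middle hole (axis within 7 mm of the hole's, on the tub's floor); the two packed tubes stand upright within 8 mm of where they were (value of joint carrier_lid below 0.064 rad and horizontal distance between tube_mid and carrier_hole below 0.007 m and z of tube_mid in the frame of carrier between 0.055 and 0.066 m and angle between tube_mid's own z axis and vertical below 0.12 rad and distance of each of packed_a, packed_b from where it was at the start of the episode below 0.008 m and angle between each of packed_a, packed_b's own z axis and vertical below 0.15 rad and contact force between each of the fingers, the arm and carrier below 0.1 N).
It fails at once if a push on the carrier or its lid exceeds 25 N (contact force between any of the fingers, the arm and carrier above 25 N).
It fails at once if the tube is dropped or knocked over (angle between tube_mid's own z axis and vertical above 0.7 rad).
It fails at once if a packed tube is pulled out of its hole (distance of any of packed_a, packed_b from where it was at the start of the episode above 0.03 m).
It fails at once if a bystander is moved by more than 3 cm (distance of any of bottle, petri_low, marker from where it was at the start of the episode above 0.03 m).
It also fails if it takes over 70 s, if anything falls off the work surface, if the arm or the gripper's body presses on something with over 40 N, if the wrist force passes 120 N, or if a joint passes its speed limit or range.

## Working session

There is one attempt and no reset: what is moved stays moved. The work goes in short steps, Python scripts to look and compute and a tool call to move; the robot and the scene stay as the last step left them, time stands still between calls to the robot, and variables do not carry over. Pictures are saved under pics/ and viewed, at most 10 in all, crops included, and the job is handed in when it is done.

Besides the shell and the picture viewer there is one more tool, called after ">>>" by a JSON object that holds its "name" and its "arguments". send_rows: Moves the arm, as the interface text tells. Its arguments: {"type":"object","properties":{"targets":{"type":"array"},"squeeze":{"type":"number"}},"required":["targets"]}

```bash
mkdir -p pics; ls
cat > h.py <<'E'
import numpy as np, cv2
from rig import ctrl
from scipy.spatial.transform import Rotation as Ro
def ray(p,uv):
    K=np.array(p["camera_matrix"]);R=np.array(p["R"]);t=np.array(p["t"])
    d=np.linalg.solve(K,[uv[0],uv[1],1.]); 
    return -R.T@t, R.T@(d/np.linalg.norm(d))
def tri(rs):
    A=0;b=0
    for o,d in rs:
        P=np.eye(3)-np.outer(d,d);A=A+P;b=b+P@o
    x=np.linalg.solve(A,b); return x,[round(float(np.linalg.norm(np.cross(x-o,d))),1) for o,d in rs]
def save(p,n): cv2.imwrite('pics/'+n+'.png',cv2.cvtColor(p["img"],cv2.COLOR_RGB2BGR))
E
python3 - <<'E'
from h import *
s=ctrl.sense();print(s)
P={n:ctrl.capture(n) for n in("side","top")}
im=np.hstack([P[n]["img"] for n in P]); 
for n in P: save(P[n],n+'0')
for q in ["tube_mid","tube","rack","carrier","carrier_hole","lid_front","latch_place","lid_hinge","packed_a","bottle","petri_low","marker"]:
    D={n:ctrl.landmark_of(q,P[n]) for n in P}
    for n in D: print(q,n,[(np.round(d["point"]).tolist(),round(d["score"],2)) for d in D[n][:3]])
    if all(D.values()): print('   ',tri([ray(P[n],D[n][0]["point"]) for n in D]))
for n in P: print(n,np.round(-np.array(P[n]["R"]).T@P[n]["t"]))
E
```

```text
pics
{'time_s': 0.0, 'joints': array([-1.47840395e+00,  3.13483242e-01,  1.49844425e+00, -5.90913879e-06,
        1.33100557e+00, -2.23429085e-01]), 'dq': array([ 7.12470291e-04,  9.27777693e-06, -4.50015318e-04,  5.55685040e-04,
       -7.16465984e-04,  5.22184200e-04]), 'tau': array([ 3.50854079e-04, -4.12268722e+01, -2.59741831e+01, -1.82292983e-04,
        4.22052137e-03, -4.71152589e-05]), 'eef_pos': array([ 163.01149139, -498.77736018,  230.71537052]), 'ee_rot': array([-6.68956901e-04,  9.87557655e-01,  1.57255937e-01,  4.10160459e-05]), 'force': array([ 0.84671623,  0.17983145, -0.32109761]), 'wrist_torque': array([-0.01480493,  0.01094274, -0.00979171]), 'grip_force': 0.0, 'grip_width': 1.0024859706447098}
tube_mid side [([292.0, 193.0], 0.51)]
tube_mid top []
tube side [([291.0, 206.0], 0.48)]
tube top [([265.0, 216.0], 0.57)]
    (array([437.58245069,  66.47447571,   6.51202476]), [3.4, 3.4])
rack side [([302.0, 207.0], 0.81)]
rack top [([268.0, 217.0], 0.56)]
    (array([421.74425742,  48.45519565,  -0.75137392]), [9.6, 9.6])
carrier side [([257.0, 258.0], 0.63)]
carrier t
[... 623 characters left out ...]
], 0.81)]
lid_hinge top []
packed_a side [([257.0, 271.0], 0.66), ([257.0, 246.0], 0.54), ([280.0, 241.0], 0.51)]
packed_a top [([198.0, 226.0], 0.5), ([221.0, 216.0], 0.44), ([205.0, 216.0], 0.34)]
    (array([394.67146171, 325.2227558 ,  11.32225061]), [1.6, 1.6])
bottle side [([342.0, 151.0], 0.6), ([294.0, 196.0], 0.58)]
bottle top [([347.0, 220.0], 0.46)]
    (array([ 422.11588493, -255.51696553,    9.6932095 ]), [2.3, 2.3])
petri_low side [([213.0, 204.0], 0.58)]
petri_low top [([230.0, 157.0], 0.62)]
    (array([666.93145096, 200.86202524,  -7.0891716 ]), [2.9, 2.9])
marker side [([208.0, 328.0], 0.72), ([295.0, 197.0], 0.6)]
marker top []
side [ 80. 746. 983.]
top [ 413.  130. 1525.]
```

Run:
```python
import cv2,numpy as np
a=cv2.imread('pics/side0.png')[120:345,170:370];b=cv2.imread('pics/top0.png')[130:280,150:390]
a=cv2.resize(a,None,fx=2.65,fy=2.65,interpolation=3);cv2.imwrite('pics/a.png',a)
cv2.imwrite('pics/b.png',cv2.resize(b,None,fx=3.3,fy=3.3,interpolation=3))
```

```text
(no output)
```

View pics/a.png

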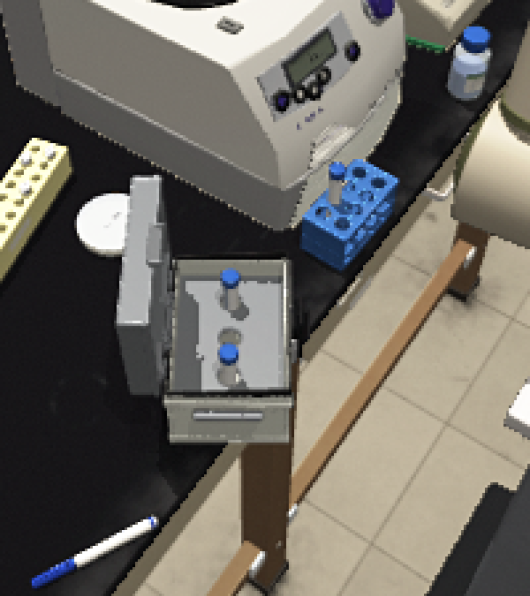

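View pics/b.png

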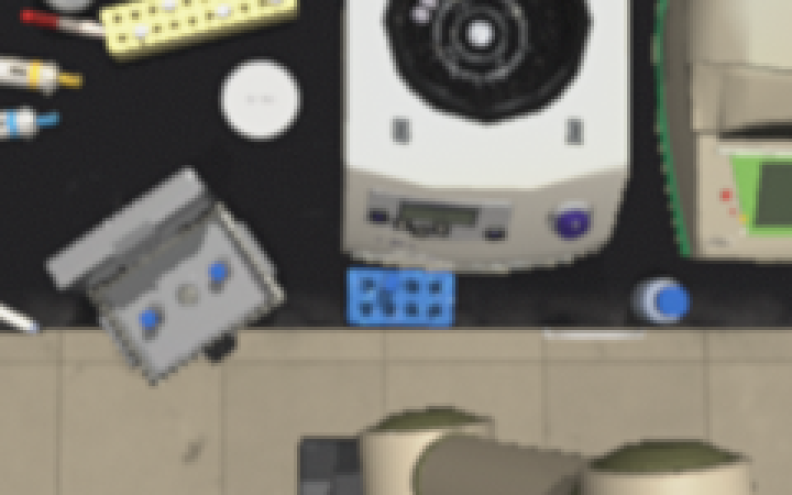

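The side picture shows the tube's cap in the rack at about (297,184), and the packed caps at (257,224) and (256,253) with the empty hole between them at (257,247). In the top picture the rack cap is at about (269,216), the packed caps at (216,212) and (195.5,227), the hole at (207,219) and the latch at (217,235). The carrier is turned about 35° about z.

Run:
```python
from h import *
P={n:ctrl.capture(n) for n in("side","top")}
def T(n,a,b): print(n,*tri([ray(P["side"],a),ray(P["top"],b)]))
T('cap',(297.2,184.2),(268.8,215.8));T('pa',(256.8,224.5),(216.1,212.1));T('pb',(256,253.2),(195.5,226.7));T('hole',(256.8,247.2),(207,219.1))
def onz(p,uv,z):
    o,d=ray(p,uv);return np.round(o+d*(z-o[2])/d[2],1)
for n,a,b,z in [('cap',(297.2,184.2),(268.8,215.8),115),('pa',(256.8,224.5),(216.1,212.1),115),('pb',(256,253.2),(195.5,226.7),115),('hole',(256.8,247.2),(207,219.1),67)]: print(n,onz(P['side'],a,z),onz(P['top'],b,z))
# blue blobs refine
for n in P:
    h=cv2.cvtColor(P[n]["img"],cv2.COLOR_RGB2HSV);m=cv2.inRange(h,(100,120,60),(125,255,255))
    k,l,st,c=cv2.connectedComponentsWithStats(m)
    for i in range(1,k):
        if st[i,4]>8: print(n,st[i],np.round(c[i],1))
p=P["top"]
for q in("carrier","carrier_lid","rack","tube","packed_a","bottle"):
    for n in P: print(q,n,[(np.round(d["extent"]).tolist(),round(d["score"],2)) for d in ctrl.boxes_of(q,P[n])[:2]])
```

```text
cap [433.83467893  55.99068222 108.72060232] [0.1, 0.1]
pa [447.66767757 248.93615691 108.94514267] [0.0, 0.0]
pb [395.43258294 324.27751556 107.28481892] [1.0, 1.0]
hole [422.07643398 286.62880938  63.17758953] [0.5, 0.5]
cap [431.2  60.9 115. ] [433.8  56.4 115. ]
pa [445.1 252.4 115. ] [447.5 248.4 115. ]
pb [393.5 328.5 115. ] [394.7 322.7 115. ]
hole [420.2 288.3  67. ] [422.5 286.5  67. ]
side [340   0  14  13 102] [346.4   6.4]
side [341   9  27  16  49] [353.7  16.6]
side [389  53   5   4  13] [390.8  54. ]
side [377  55   4   4  14] [378.6  56.3]
side [365  60  26  23 234] [377.3  73.6]
side [309 116   8   3   9] [312.9 117.6]
side [313 119   5   7  20] [315.4 122.2]
side [344 129  11  11  89] [349.1 134.2]
side [ 14 132  10   8  56] [ 18.4 136. ]
side [284 180  37  42 903] [301.5 200.2]
side [  6 187   9  10  26] [  9.6 190.3]
side [ 57 197  13  12 121] [ 63.1 202.4]
side [253 221   8   8  42] [256.5 224.7]
side [253 250   7   8  45] [255.9 253.1]
side [160 259   7   8  22] [163.  262.5]
side [154 273   5   5  16] [156.2 274.9]
side [182 330  17  12  79] [189.7 335.9]
top [
[... 320 characters left out ...]
349 217  10   9  76] [353.8 220.8]
top [193 224   5   5  17] [194.8 226.2]
carrier side [([211.0, 188.0, 76.0, 101.0], 0.62)]
carrier top []
carrier_lid side [([214.0, 186.0, 23.0, 84.0], 0.74)]
carrier_lid top [([166.0, 180.0, 48.0, 39.0], 0.73)]
rack side [([280.0, 179.0, 41.0, 41.0], 0.9)]
rack top [([255.0, 213.0, 33.0, 16.0], 0.64)]
tube side [([293.0, 182.0, 7.0, 14.0], 0.65)]
tube top [([341.0, 215.0, 20.0, 14.0], 0.55), ([166.0, 180.0, 69.0, 64.0], 0.34)]
packed_a side [([252.0, 223.0, 5.0, 14.0], 0.67)]
packed_a top [([216.0, 148.0, 26.0, 26.0], 0.47), ([164.0, 178.0, 69.0, 70.0], 0.42)]
bottle side [([335.0, 130.0, 20.0, 26.0], 0.67)]
bottle top [([163.0, 182.0, 75.0, 64.0], 0.36)]
```

```bash
cat >> h.py <<'E'
def pose(yaw,tilt): return Ro.from_euler('z',yaw)*Ro.from_matrix([[1,0,0],[0,-1,0],[0,0,-1]])*Ro.from_rotvec([0,tilt,0])
def cur():
    s=ctrl.sense();q=s["ee_rot"];return s,np.array(s["eef_pos"]),Ro.from_quat([q[1],q[2],q[3],q[0]])
def plan(pos,yaw,tilt):
    s,p,R=cur();G=pose(yaw,tilt)
    print('rotvec',np.round((R.inv()*G).as_rotvec(),4),'then shift m (final tool axes)',np.round(G.inv().apply(np.array(pos)-p)/1000,4),'at',np.round(p,1))
E
python3 - <<'E'
from h import *
plan([375,57,200],0,.25)
p=ctrl.capture('top')
for z in(0,100,200,250):
    o,d=ray(p,(292,211));print(z,np.round(o+d*(z-o[2])/d[2]))
E
```

```text
rotvec [-0.0395  0.2479  0.3141] then shift m (final tool axes) [ 0.1976 -0.5561  0.0828] at [ 163.  -499.1  231.3]
0 [454. -41.   0.]
100 [452. -30. 100.]
200 [449. -19. 200.]
250 [448. -13. 250.]
```

Run:
```python
from h import *
plan([370,57,200],0,.4)
```

```text
rotvec [-0.0631  0.3966  0.3116] then shift m (final tool axes) [ 0.1784 -0.556   0.1094] at [ 163.1 -499.   231.3]
```

>>> {"name": "send_rows", "arguments": {"targets": [[-1,0,0,0,-0.0158,0.0992,0.0779],[-1,0,0,0,-0.0158,0.0992,0.0779],[-1,0,0,0,-0.0158,0.0992,0.0779],[-1,0,0,0,-0.0158,0.0992,0.0779],[-1,0.015,-0.046,0.009,0,0,0],[-1,0.015,-0.046,0.009,0,0,0],[-1,0.015,-0.046,0.009,0,0,0],[-1,0.015,-0.046,0.009,0,0,0],[-1,0.015,-0.046,0.009,0,0,0],[-1,0.015,-0.046,0.009,0,0,0]], "squeeze": 25}}

```text
time_s: 3.3
eef_pos: [267.3, -221.7, 216.6]
ee_rot: [0.0, 0.98, -0.0, 0.199]
force: [1.6, 1.0, -0.2]
grip_width: 1.0
grip_force: 0.0
```

>>> {"name": "send_rows", "arguments": {"targets": [[-0.4,0.015,-0.046,0.009,0,0,0],[-0.4,0.015,-0.046,0.009,0,0,0],[-0.4,0.015,-0.046,0.009,0,0,0],[-0.4,0.015,-0.046,0.009,0,0,0],[-0.4,0.015,-0.046,0.009,0,0,0],[-0.4,0.013,-0.05,0.01,0,0,0],[-0.4,0,0,0,0,0,0],[-0.4,0,0,0,0,0,0],[-0.4,0,0,0,0,0,0],[-0.4,0,0,0,0,0,0]]}}

```text
time_s: 4.55
eef_pos: [367.3, 47.8, 200.7]
ee_rot: [0.001, 0.98, -0.002, 0.198]
force: [-0.2, 0.1, -0.5]
grip_width: 0.702
grip_force: 0.0
```

Run:
```python
from h import *
plan([370,57,200],0,.4)
p=ctrl.capture('wrist');save(p,'w1')
print(p["camera_matrix"],np.round(-np.array(p["R"]).T@p["t"]))
for q in("tube_mid","tube"):print(ctrl.landmark_of(q,p)[:2],ctrl.boxes_of(q,p)[:2])
```

```text
rotvec [ 0.0019  0.0012 -0.0034] then shift m (final tool axes) [ 0.0022 -0.0092  0.0017] at [367.3  47.8 200.7]
[[297.31863964   0.         254.28687901]
 [  0.         297.31863964 189.59188913]
 [  0.           0.           1.        ]] [388.  48. 365.]
[{'point': [244.5, 164.3], 'score': 0.6}] [{'extent': [231.5, 143.0, 23.0, 35.8], 'score': 0.8}]
[{'point': [244.8, 175.0], 'score': 0.67}] [{'extent': [227.9, 146.6, 27.5, 31.7], 'score': 0.73}]
```

View pics/w1.png

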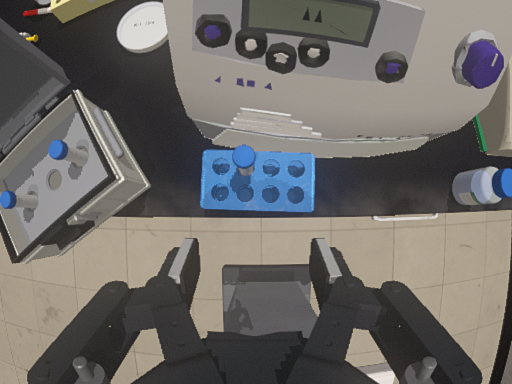

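The wrist picture shows the tube's cap top at about (243.5,155) in the back-left hole of the rack. The carrier hole is at (55,180) and the packed caps at (57,149) and (8,199).

```bash
cat >> h.py <<'E'
def fray(p,uv):
    K=np.array(p["camera_matrix"]);R=np.array(p["R"]);t=np.array(p["t"])
    v=(np.array(uv)-K[:2,2])/K[0,0];th=np.linalg.norm(v);d=np.r_[np.sin(th)*v/th,np.cos(th)]
    return -R.T@t,R.T@d
def atz(o,d,z): return np.round(o+d*(z-o[2])/d[2],1)
E
python3 - <<'E'
from h import *
p=ctrl.capture('wrist')
for n,uv,z in[('cap',(243.5,155),116),('hole',(55,180),67),('pa',(57,148.5),116),('pb',(7.5,199.5),116)]:print(n,atz(*fray(p,uv),z))
im=p["img"];c=cv2.resize(im[135:215,195:325],None,fx=6,fy=6,interpolation=3);cv2.imwrite('pics/w1c.png',c[:,:,::-1])
E
```

```text
cap [435.4  57.3 116. ]
hole [420.9 285.   67. ]
pa [447.4 246.6 116. ]
pb [395.  319.5 116. ]
```

View pics/w1c.png

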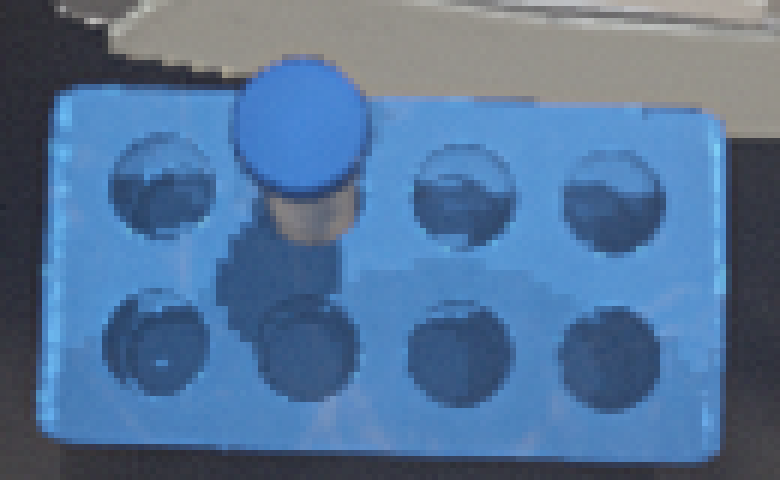

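Cap top refined to (245,155), giving the cap at about (435,56); the centrifuge lip works out at x≈453, z≈55. I'll lower in front of the rack and slide in.

Run:
```python
from h import *
plan([395,56,95],0,.4)
print(pose(0,.4).inv().apply([45,0,-4]))
```

```text
rotvec [ 0.0007  0.0015 -0.0011] then shift m (final tool axes) [-0.0155 -0.0071  0.1081] at [367.2  48.9 200.6]
[39.89007136  0.         21.20806938]
```

>>> {"name": "send_rows", "arguments": {"targets": [[-0.4,-0.003,-0.0014,0.0216,0,0,0],[-0.4,-0.003,-0.0014,0.0216,0,0,0],[-0.4,-0.003,-0.0014,0.0216,0,0,0],[-0.4,-0.003,-0.0014,0.0216,0,0,0],[-0.4,-0.0035,-0.0015,0.0216,0,0,0],[-0.4,0,0,0,0,0,0],[-0.4,0.013,0,0.007,0,0,0],[-0.4,0.013,0,0.007,0,0,0],[-0.4,0.014,0,0.007,0,0,0],[-0.4,0,0,0,0,0,0]]}}

```text
time_s: 6.1
eef_pos: [441.1, 56.0, 91.6]
ee_rot: [0.0, 0.98, -0.0, 0.198]
force: [-0.0, -0.6, 0.3]
grip_width: 0.699
grip_force: 0.0
```

Run:
```python
from h import *
plan([440,56,91],0,.4)
p=ctrl.capture('wrist');cv2.imwrite('pics/w2.png',p["img"][100:384,100:430,::-1])
print(ctrl.sense()["force"])
```

```text
rotvec [ 0.0006  0.0005 -0.0003] then shift m (final tool axes) [-0.0013  0.      0.0001] at [441.1  56.   91.6]
[-0.40794697 -0.62392932  0.20971896]
```

View pics/w2.png

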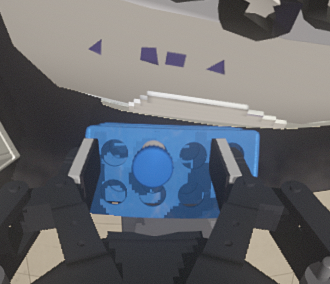

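The cap sits midway between the pads at crop (153,165), so I'm closing on it.

>>> {"name": "send_rows", "arguments": {"targets": [[0.2,0,0,0,0,0,0],[0.6,0,0,0,0,0,0],[1,0,0,0,0,0,0],[1,0,0,0,0,0,0],[1,0,0,0,0,0,0],[1,0,0,0,0,0,0],[1,0,0,0,0,0,0],[1,0.0039,0,-0.0092,0,0,0],[1,0.0039,0,-0.0092,0,0,0],[1,0,0,0,0,0,0]], "squeeze": 25}}

```text
time_s: 7.4
eef_pos: [440.3, 56.1, 112.2]
ee_rot: [0.0, 0.98, -0.0, 0.199]
force: [0.1, 0.2, 0.1]
grip_width: 0.228
grip_force: 24.5
```

Run:
```python
from h import *
s=ctrl.sense();print(s["grip_width"],s["grip_force"],s["force"],s["eef_pos"])
plan([400,56,230],0,.4)
```

```text
0.2276945032665618 24.475863575935364 [0.10297616 0.22219166 0.05223499] [440.32657819  56.09138595 112.19951487]
rotvec [ 0.0008 -0.0004 -0.0002] then shift m (final tool axes) [ 8.700e-03  1.000e-04 -1.242e-01] at [440.3  56.1 112.2]
```

>>> {"name": "send_rows", "arguments": {"targets": [[1,0.0078,0,-0.0184,0,0,0],[1,0.0078,0,-0.0184,0,0,0],[1,0.0078,0,-0.0184,0,0,0],[1,0.0078,0,-0.0184,0,0,0],[1,0.0078,0,-0.0184,0,0,0],[1,0.0078,0,-0.0184,0,0,0],[1,-0.0184,0,-0.0078,0,0,0],[1,-0.0184,0,-0.0078,0,0,0],[1,0,0,0,0.059,0,-0.1395],[1,0,0,0,0.059,0,-0.1395]]}}

```text
time_s: 8.65
eef_pos: [399.9, 56.5, 231.2]
ee_rot: [-0.03, 0.969, 0.15, 0.196]
force: [-0.5, 0.1, 0.1]
grip_width: 0.226
grip_force: 24.5
```

>>> {"name": "send_rows", "arguments": {"targets": [[1,0,0,0,0.059,0,-0.1395],[1,0,0,0,0.059,0,-0.1395],[1,0,0,0,0,0,0],[1,0,0,0,0,0,0],[1,0,0,0,0,0,0],[1,0,0,0,0,0,0],[1,0,0,0,0,0,0],[1,0,0,0,0,0,0],[1,0,0,0,0,0,0],[1,0,0,0,0,0,0]]}}

```text
time_s: 9.9
eef_pos: [400.2, 56.2, 231.2]
ee_rot: [-0.059, 0.936, 0.292, 0.189]
force: [-0.3, 0.4, -0.9]
grip_width: 0.226
grip_force: 24.5
```

Run:
```python
from h import *
# tube over hole x,y: TCP offset from cap axis along carrier x
c=np.array([421.3,286.2]);u=np.array([np.cos(.606),np.sin(.606)])
for off in(-45,5.5): plan([*(c+off*u),232],.606,.4)
p=ctrl.capture('wrist');save(p,'w3')
for q in("carrier_hole","latch_place","lid_hinge","lid_front"):
  for d in ctrl.landmark_of(q,p)[:2]: print(q,np.round(d["point"],1),round(d["score"],2),[atz(*fray(p,d["point"]),z) for z in(67,98)])
```

```text
rotvec [-0.0004  0.0014 -0.0011] then shift m (final tool axes) [ 0.0955 -0.177   0.0395] at [400.2  56.2 231.2]
rotvec [-0.0004  0.0014 -0.0011] then shift m (final tool axes) [ 0.142  -0.177   0.0592] at [400.2  56.2 231.2]
carrier_hole [115.  103.1] 0.8 [array([426.3, 288. ,  67. ]), array([425.5, 267.2,  98. ])]
latch_place [ 89.8 149.1] 0.88 [array([360.6, 280.1,  67. ]), array([366., 260.,  98.])]
lid_hinge [111.3  50.5] 0.75 [array([481.7, 349.3,  67. ]), array([475.6, 322.7,  98. ])]
lid_hinge [161.4 115.2] 0.32 [array([446.5, 222.6,  67. ]), array([443.8, 207.9,  98. ])]
lid_front [270.4  29.5] 0.63 [array([617.6, 181.3,  67. ]), array([598.7, 170.6,  98. ])]
```

View pics/w3.png

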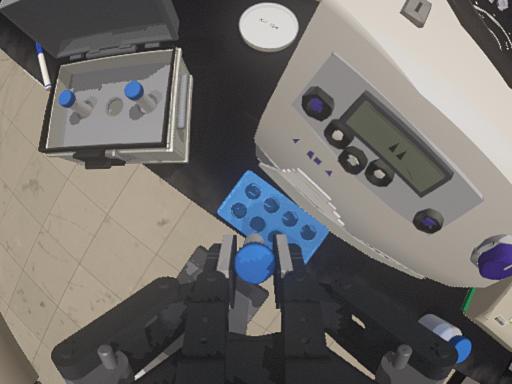

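The tube is held at (256,265) between the pads. The carrier, turned now to look straight on, shows its empty hole at (115,104).

>>> {"name": "send_rows", "arguments": {"targets": [[1,0.016,-0.0295,0.0066,0,0,0],[1,0.016,-0.0295,0.0066,0,0,0],[1,0.016,-0.0295,0.0066,0,0,0],[1,0.016,-0.0295,0.0066,0,0,0],[1,0.016,-0.0295,0.0066,0,0,0],[1,0.0155,-0.0295,0.0065,0,0,0],[1,0,0,0,0,0,0],[1,0,0,0,0,0,0],[1,0,0,0,0,0,0],[1,0,0,0,0,0,0]]}}

```text
time_s: 11.4
eef_pos: [384.8, 260.0, 232.1]
ee_rot: [-0.059, 0.936, 0.291, 0.189]
force: [0.3, 0.2, -0.2]
grip_width: 0.223
grip_force: 24.6
```

Run:
```python
from h import *
p=ctrl.capture('wrist');save(p,'w4')
s,t,R=cur();print(t,s["joints"])
for q in("carrier_hole","latch_place","lid_hinge","lid_front","packed_a"):
  for d in ctrl.landmark_of(q,p)[:2]: print(q,np.round(d["point"],1),round(d["score"],2),[atz(*fray(p,d["point"]),z) for z in(67,98)])
```

```text
[384.70335976 260.07837329 232.07155197] [ 0.26732636 -0.03175357  1.95171803  0.17237339  0.8507499   1.14454038]
carrier_hole [255.2 188.3] 0.8 [array([423. , 284.7,  67. ]), array([421. , 283.4,  98. ])]
carrier_hole [251.7  35.8] 0.71 [array([580.6, 398.9,  67. ]), array([563.8, 386.9,  98. ])]
latch_place [250.  251.3] 0.86 [array([362.1, 249.5,  67. ]), array([365.9, 251.6,  98. ])]
lid_hinge [255.5 120.3] 0.68 [array([487.7, 329. ,  67. ]), array([479.6, 323.5,  98. ])]
lid_front [254.2  31.8] 0.95 [array([587.7, 400. ,  67. ]), array([570.2, 387.9,  98. ])]
packed_a [285.8 190.5] 0.77 [array([440.4, 255.2,  67. ]), array([436.8, 256.8,  98. ])]
packed_a [218.9 189.9] 0.73 [array([398.5, 316.9,  67. ]), array([398.8, 312.6,  98. ])]
```

View pics/w4.png

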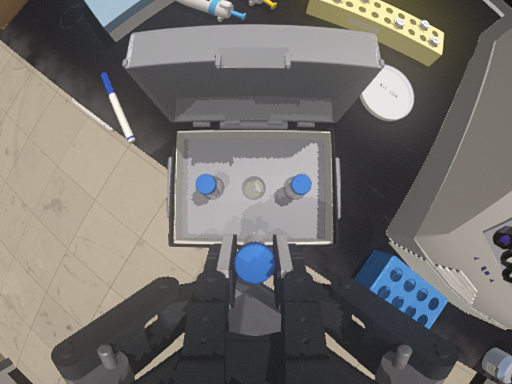

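The view is now straight on. The hole is at (254,188), the packed caps at (205.5,184) and (301,184), and the held cap at (255,263).

Run:
```python
from h import *
p=ctrl.capture('wrist')
pa=atz(*fray(p,(301,184)),116);pb=atz(*fray(p,(205.5,184)),116);h=atz(*fray(p,(254,188)),67);t=atz(*fray(p,(255,262.5)),256)
print(pa,pb,(pa+pb)/2,h,t, np.arctan2(*(pa-pb)[:2])+0)
d=(pb-pa)[:2];print('yaw',np.arctan2(-d[0],d[1]))
hu=((pa+pb)[:2]/2+h[:2])/2
s,T,R=cur();print(hu, (hu-t[:2]), 'TCP-cap',T[:2]-t[:2])
c=R.inv().apply
for a in(t,h):pass
hsv=cv2.cvtColor(p["img"],cv2.COLOR_RGB2HSV);m=cv2.inRange(hsv,(100,150,60),(125,255,255))
k,l,st,cc=cv2.connectedComponentsWithStats(m)
for i in range(1,k):
    if st[i,4]>100: print(st[i],np.round(cc[i],1))
```

```text
[447.9 249.7 116. ] [396.  324.5 116. ] [421.95 287.1  116.  ] [422.2 286.5  67. ] [381.8 257.6 256. ] 2.5350059618798646
yaw 0.606586691709929
[422.075 286.8  ] [40.275 29.2  ] TCP-cap [2.71764744 2.92964188]
[101  72  13  23 135] [107.   82.3]
[197 175  19  19 271] [206.  183.7]
[293 175  19  19 276] [301.7 184.1]
[ 235  244   39   40 1230] [253.9 263.2]
[ 356  251   84   76 1749] [394.5 285.8]
```

Run:
```python
from h import *
plan([425.9,289.5,232],.606,.4)
print(pose(0,.4).inv().apply([0,0,-1]))
```

```text
rotvec [-0.0004  0.0014 -0.0011] then shift m (final tool axes) [ 0.0465 -0.0002  0.0197] at [384.5 260.5 232. ]
[-0.38941834  0.          0.92106099]
```

>>> {"name": "send_rows", "arguments": {"targets": [[1,0.0155,0,0.0066,0,0.0014,-0.001],[1,0.0155,0,0.0066,0,0,0],[1,0.0155,-0.0002,0.0065,0,0,0],[1,0,0,0,0,0,0],[1,-0.007,0,0.0166,0,0,0],[1,-0.007,0,0.0166,0,0,0],[1,-0.007,0,0.0166,0,0,0],[1,-0.007,0,0.0166,0,0,0],[1,0,0,0,0,0,0],[1,0,0,0,0,0,0]]}}

```text
time_s: 13.0
eef_pos: [426.1, 289.6, 160.7]
ee_rot: [-0.059, 0.935, 0.292, 0.19]
force: [-0.2, -0.7, 0.3]
grip_width: 0.229
grip_force: 24.6
```

Run:
```python
from h import *
plan([425.9,289.5,160],.606,.4);print(ctrl.sense()["force"])
p=ctrl.capture('side');c=cv2.resize(p["img"][170:295,190:320],None,fx=4.6,fy=4.6,interpolation=3);cv2.imwrite('pics/s5.png',c[:,:,::-1])
# expected pixels of tube axis if upright at hole
K=np.array(p["camera_matrix"])
for z in(73,130,184):
    v=K@(np.array(p["R"])@[422,286.8,z]+p["t"]);uv=v[:2]/v[2];print(z,np.round((uv-[190,170])*4.6))
```

```text
rotvec [-0.0001 -0.001   0.0002] then shift m (final tool axes) [-0.0004 -0.      0.0006] at [426.1 289.6 160.7]
[-0.16885242 -0.65773088  0.32752288]
73 [306. 347.]
130 [305. 294.]
184 [304. 240.]
```

View pics/s5.png

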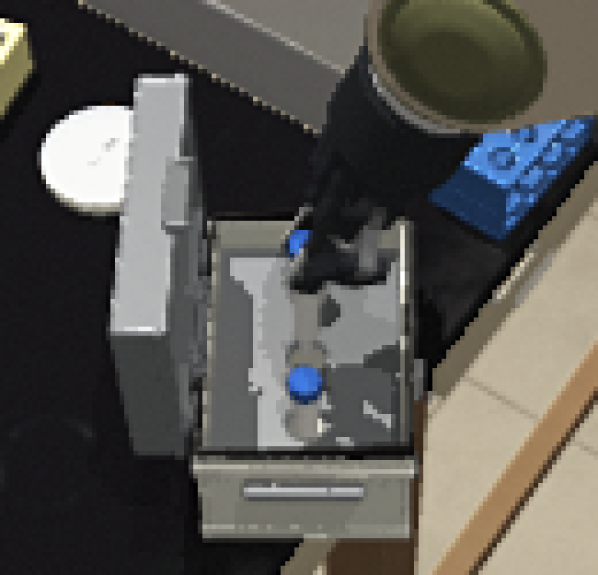

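The side view shows the tube upright at crop (308,320), right above the hole at about (304,352). I'm lowering slowly and watching the force.

>>> {"name": "send_rows", "arguments": {"targets": [[1,-0.0012,0,0.0028,0,0,0],[1,-0.0012,0,0.0028,0,0,0],[1,-0.0012,0,0.0028,0,0,0],[1,-0.0012,0,0.0028,0,0,0],[1,-0.0012,0,0.0028,0,0,0],[1,-0.0012,0,0.0028,0,0,0],[1,0,0,0,0,0,0],[1,0,0,0,0,0,0],[1,0,0,0,0,0,0],[1,0,0,0,0,0,0]]}}

```text
time_s: 14.3
eef_pos: [425.9, 289.5, 141.7]
ee_rot: [-0.059, 0.935, 0.292, 0.19]
force: [0.0, 0.4, -0.1]
grip_width: 0.234
grip_force: 24.6
```

>>> {"name": "send_rows", "arguments": {"targets": [[1,-0.0025,0,0.006,0,0,0],[1,-0.0025,0,0.006,0,0,0],[1,-0.0025,0,0.006,0,0,0],[1,-0.0025,0,0.006,0,0,0],[1,-0.0025,0,0.006,0,0,0],[1,-0.0025,0,0.006,0,0,0],[1,-0.0016,0,0.004,0,0,0],[1,0,0,0,0,0,0],[1,0,0,0,0,0,0],[1,0,0,0,0,0,0]]}}

```text
time_s: 15.55
eef_pos: [426.2, 289.7, 98.5]
ee_rot: [-0.059, 0.935, 0.292, 0.19]
force: [0.1, 0.3, -0.7]
grip_width: 0.221
grip_force: 24.6
```

>>> {"name": "send_rows", "arguments": {"targets": [[1,-0.0004,0,0.0009,0,0,0],[1,-0.0004,0,0.0009,0,0,0],[1,-0.0004,0,0.0009,0,0,0],[1,-0.0004,0,0.0009,0,0,0],[1,-0.0004,0,0.0009,0,0,0],[1,-0.0004,0,0.0009,0,0,0],[1,0,0,0,0,0,0],[1,0,0,0,0,0,0],[1,0,0,0,0,0,0],[1,0,0,0,0,0,0]]}}

```text
time_s: 16.8
eef_pos: [426.0, 289.6, 92.4]
ee_rot: [-0.059, 0.935, 0.292, 0.19]
force: [-0.8, 0.9, -0.7]
grip_width: 0.228
grip_force: 24.6
```

>>> {"name": "send_rows", "arguments": {"targets": [[1,-0.0003,0,0.0008,0,0,0],[1,0,0,0,0,0,0],[0.45,0,0,0,0,0,0],[0.4,0,0,0,0,0,0],[0.33,0,0,0,0,0,0],[0.33,0,0,0,0,0,0],[0.33,0,0,0,0,0,0],[0.33,0,0,0,0,0,0],[0.33,0,0,-0.005,0,0,0],[0.33,0,0,-0.005,0,0,0]]}}

```text
time_s: 18.05
eef_pos: [422.8, 287.4, 101.1]
ee_rot: [-0.059, 0.935, 0.292, 0.19]
force: [-1.2, 0.2, -1.1]
grip_width: 0.339
grip_force: 0.0
```

Run:
```python
from h import *
s,T,R=cur();print(T,s["force"],s["grip_width"])
p=ctrl.capture('wrist');cv2.imwrite('pics/w6.png',p["img"][120:384,120:400,::-1])
hsv=cv2.cvtColor(p["img"],cv2.COLOR_RGB2HSV);m=cv2.inRange(hsv,(100,150,60),(125,255,255))
k,l,st,cc=cv2.connectedComponentsWithStats(m)
for i in range(1,k):
    if st[i,4]>100: print(st[i],np.round(cc[i],1),atz(*fray(p,cc[i]),116))
```

```text
[422.76124466 287.35205766 101.14155047] [-1.19953735  0.22860847 -1.07496936] 0.3385451524968444
[149 232  35  36 972] [166.  249.8] [397.  324.5 116. ]
[325 233  35  36 967] [342.  250.7] [448.6 249.5 116. ]
[ 234  234   37   38 1100] [251.9 252.6] [422.  287.7 116. ]
[416 310  47  31 450] [436.5 324.2] [444.6 167.7 116. ]
[ 451  334   55   50 1167] [476.5 364.9] [436.5 107.5 116. ]
```

View pics/w6.png

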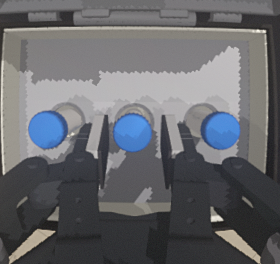

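The middle cap comes back at (422,287.7) at z=116, so the tube is seated and released, and the neighbours are unmoved. I'm retreating, shutting the fingers and going over the lid to behind it.

>>> {"name": "send_rows", "arguments": {"targets": [[0.33,0,0,-0.015,0,0,0],[0.33,0,0,-0.015,0,0,0],[0.33,0,0,-0.015,0,0,0],[0.33,0,0,-0.015,0,0,0],[1,0,0,0,0,-0.134,0],[1,0,0,0,0,-0.133,0],[1,0,0,0,0,-0.133,0],[1,0,0,-0.035,0,0,0],[1,0,0,-0.035,0,0,0],[1,0,0,-0.036,0,0,0]]}}

```text
time_s: 19.35
eef_pos: [403.3, 273.8, 263.8]
ee_rot: [-0.0, 0.954, 0.298, -0.0]
force: [-0.3, -0.0, 0.0]
grip_width: -0.001
grip_force: 0.0
```

```bash
cat >> h.py <<'E'
C=np.array([422.,286.8]);U=np.array([np.cos(.606),np.sin(.606)]);V=np.array([-U[1],U[0]])
def cc():
    s,T,R=cur();d=T[:2]-C;print('X,Y,z',np.round([d@U,d@V,T[2]],1),'rot err',np.round((R.inv()*pose(.606,0)).as_rotvec(),4),'F',np.round(s["force"],1),'t',s["time_s"])
E
python3 - <<'E'
from h import *
cc()
P={n:ctrl.capture(n) for n in("side","top","wrist")}
for n in P: print(n,[(np.round(d["point"],1),round(d["score"],2)) for d in ctrl.landmark_of("lid_front",P[n])[:1]])
r=[]
for n in P:
    D=ctrl.landmark_of("lid_front",P[n])
    if D and D[0]["score"]>.5: r.append((fray if n=="wrist" else ray)(P[n],D[0]["point"]))
if len(r)>1:
    x,e=tri(r);print(x,e,'X',(x[:2]-C)@U,'Y',(x[:2]-C)@V)
E
```

```text
X,Y,z [-22.8  -0.  263.8] rot err [-0.0002  0.     -0.0002] F [-0.3 -0.   0. ] t 19.35
side [(array([214.8, 213.6]), 0.9)]
top [(array([185.8, 196.8]), 0.83)]
wrist [(array([257.1,  40.8]), 0.95)]
[501.2346244  342.17757172 220.54899375] [5.9, 4.5, 3.7] X 96.6677416291412 Y 0.3858518797249317
```

>>> {"name": "send_rows", "arguments": {"targets": [[1,0.04,0,0,0,0,0],[1,0.04,0,0,0,0,0],[1,0.04,0,0,0,0,0],[1,0.038,0,0,0,0,0],[1,0,0,0,0,0,0],[1,0,0,0.02,0,0,0],[1,0,0,0.02,0,0,0],[1,0,0,0.019,0,0,0],[1,0,0,0,0,0,0],[1,0,0,0,0,0,0]]}}

```text
time_s: 21.05
eef_pos: [533.5, 364.1, 204.1]
ee_rot: [-0.0, 0.954, 0.298, 0.001]
force: [0.0, 0.6, -0.2]
grip_width: -0.002
grip_force: 0.0
```

Run:
```python
from h import *
cc()
w=11
for th in np.r_[1.6:0.15:-0.1,.2,.15]:
    X=66-118*np.cos(th)+30*np.sin(th)+w; z=98+118*np.sin(th)+30*np.cos(th); print(round(th,2),np.round([X,z],1))
```

```text
X,Y,z [135.7  -0.  204.1] rot err [-0.0001 -0.0012  0.0001] F [ 0.   0.6 -0.2] t 21.05
1.6 [110.4 215.1]
1.5 [ 98.6 217.8]
1.4 [ 86.5 219.4]
1.3 [ 74.3 219.7]
1.2 [ 62.2 218.9]
1.1 [ 50.2 216.8]
1.0 [ 38.5 213.5]
0.9 [ 27.1 209.1]
0.8 [ 16.3 203.5]
0.7 [  6.1 197. ]
0.6 [ -3.5 189.4]
0.5 [-12.2 180.9]
0.4 [-20.  171.6]
0.3 [-26.9 161.5]
0.2 [-32.7 150.8]
0.2 [-32.7 150.8]
0.15 [-35.2 145.3]
```

>>> {"name": "send_rows", "arguments": {"targets": [[1,-0.014,0,0,0,0,0],[1,-0.012,0,0,0,0,0],[1,-0.012,0,0,0,0,0],[1,-0.012,0,0,0,0,0],[1,-0.012,0,0,0,0,0],[1,-0.012,0,0,0,0,0],[1,-0.012,0,0,0,0,0],[1,0,0,0,0,0,0],[1,0,0,0,0,0,0],[1,0,0,0,0,0,0]]}}

```text
time_s: 22.3
eef_pos: [463.1, 315.3, 203.1]
ee_rot: [-0.0, 0.954, 0.298, 0.0]
force: [-0.6, -0.2, 0.2]
grip_width: 0.0
grip_force: 0.0
```

Run:
```python
from h import *
cc()
p=ctrl.capture('side');c=cv2.resize(p["img"][160:300,170:330],None,fx=4,fy=4,interpolation=3);cv2.imwrite('pics/s7.png',c[:,:,::-1])
```

```text
X,Y,z [ 50.   -0.  203.1] rot err [-0.0003 -0.0002  0.0001] F [-0.6 -0.2  0.2] t 22.3
```

View pics/s7.png

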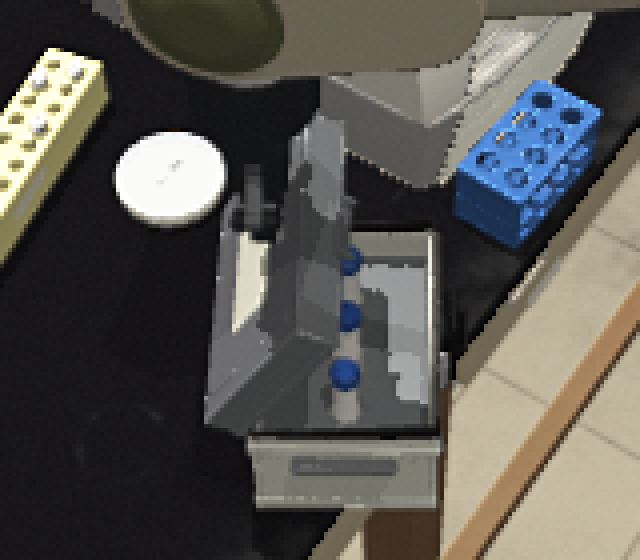

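The lid is swinging over and the three blue caps are standing in a row at crop x≈347. I'm continuing along the arc.

>>> {"name": "send_rows", "arguments": {"targets": [[1,-0.011,0,0,0,0,0],[1,-0.011,0,0,0,0,0],[1,-0.011,0,0,0,0,0],[1,-0.011,0,0.006,0,0,0],[1,-0.01,0,0.0075,0,0,0],[1,-0.009,0,0.0085,0,0,0],[1,-0.008,0,0.0095,0,0,0],[1,-0.007,0,0.01,0,0,0],[1,0,0,0,0,0,0],[1,0,0,0,0,0,0]]}}

```text
time_s: 23.6
eef_pos: [399.0, 270.8, 161.7]
ee_rot: [-0.0, 0.954, 0.298, 0.0]
force: [-0.2, 0.4, 0.9]
grip_width: -0.001
grip_force: 0.0
```

Run:
```python
from h import *
cc()
P={n:ctrl.capture(n) for n in("side","top","wrist")}
r=[]
for n in P:
    D=ctrl.landmark_of("lid_front",P[n]);print(n,[(np.round(d["point"],1),round(d["score"],2)) for d in D[:1]])
    if D and D[0]["score"]>.5: r.append((fray if n=="wrist" else ray)(P[n],D[0]["point"]))
if len(r)>1:
    x,e=tri(r);print(x,e,'X',(x[:2]-C)@U,'Y',(x[:2]-C)@V)
```

```text
X,Y,z [-28.   -0.  161.7] rot err [-0.0002 -0.0005  0.0001] F [-0.2  0.4  0.9] t 23.6
side [(array([269.2, 227.1]), 0.8)]
top [(array([211.5, 228. ]), 0.79)]
wrist []
[393.34841669 262.38863191 156.24628159] [3.2, 3.2] X -37.454011510149996 Y -3.745015319016026
```

>>> {"name": "send_rows", "arguments": {"targets": [[1,-0.005,0,0.003,0,0,0],[1,-0.005,0,0.003,0,0,0],[1,-0.005,0,0.003,0,0,0],[1,-0.005,0,0.003,0,0,0],[1,0,0,0.0025,0,0,0],[1,0,0,0.0025,0,0,0],[1,0,0,0.0025,0,0,0],[1,0,0,0,0,0,0],[1,0,0,0,0,0,0],[1,0,0,0,0,0,0]]}}

```text
time_s: 25.15
eef_pos: [382.3, 259.3, 142.0]
ee_rot: [-0.0, 0.954, 0.298, 0.0]
force: [-0.0, -0.8, 0.4]
grip_width: -0.002
grip_force: 0.0
```

```bash
python3 -c "
from h import *
cc()"
```

```text
X,Y,z [-48.3   0.  142. ] rot err [-0.0004 -0.0002  0.0001] F [-0.  -0.8  0.4] t 25.15
```

>>> {"name": "send_rows", "arguments": {"targets": [[1,0,0,0.0005,0,0,0],[1,0,0,0.0005,0,0,0],[1,0,0,0.0005,0,0,0],[1,0,0,0.0005,0,0,0],[1,0,0,0.0005,0,0,0],[1,0,0,0,0,0,0],[1,0,0,0,0,0,0],[1,0,0,0,0,0,0],[1,0,0,0,0,0,0],[1,0,0,0,0,0,0]]}}

```text
time_s: 26.4
eef_pos: [381.9, 259.1, 139.7]
ee_rot: [0.0, 0.954, 0.299, -0.001]
force: [-4.2, -1.9, 6.5]
grip_width: 0.001
grip_force: 2.8
```

>>> {"name": "send_rows", "arguments": {"targets": [[1,0,0,0.0004,0,0,0],[1,0,0,0.0004,0,0,0],[1,0,0,0.0004,0,0,0],[1,0,0,0,0,0,0],[1,0,0,0,0,0,0],[1,0,0,0,0,0,0],[1,0,0,0,0,0,0],[1,0,0,0,0,0,0],[1,0,0,0,0,0,0],[1,0,0,0,0,0,0]]}}

```text
time_s: 27.65
eef_pos: [381.9, 259.1, 138.6]
ee_rot: [0.0, 0.954, 0.299, -0.001]
force: [-3.0, -2.6, 6.3]
grip_width: 0.0
grip_force: 3.0
```

>>> {"name": "send_rows", "arguments": {"targets": [[1,0,0,0.0004,0,0,0],[1,0,0,0.0003,0,0,0],[1,0,0,0.0003,0,0,0],[1,0,0,0,0,0,0],[1,0,0,0,0,0,0],[1,0,0,0,0,0,0],[1,0,0,0,0,0,0],[1,0,0,0,0,0,0],[1,0,0,0,0,0,0],[1,0,0,0,0,0,0]]}}

```text
time_s: 28.9
eef_pos: [381.9, 259.0, 137.7]
ee_rot: [0.0, 0.954, 0.299, -0.001]
force: [-5.2, -2.7, 8.9]
grip_width: 0.002
grip_force: 4.0
```

>>> {"name": "send_rows", "arguments": {"targets": [[1,0,0,0.0003,0,0,0],[1,0,0,0.0003,0,0,0],[1,0,0,0.0002,0,0,0],[1,0,0,0,0,0,0],[1,0,0,0,0,0,0],[1,0,0,0,0,0,0],[1,0,0,0,0,0,0],[1,0,0,0,0,0,0],[1,0,0,0,0,0,0],[1,0,0,0,0,0,0]]}}

```text
time_s: 30.15
eef_pos: [381.7, 258.9, 137.0]
ee_rot: [0.0, 0.954, 0.299, -0.001]
force: [-5.2, -4.0, 10.8]
grip_width: 0.002
grip_force: 4.9
```

>>> {"name": "send_rows", "arguments": {"targets": [[1,-0.0003,0,0,0,0,0],[1,-0.0003,0,0,0,0,0],[1,-0.0002,0,0.0003,0,0,0],[1,-0.0001,0,0.0003,0,0,0],[1,-0.0001,0,0.0002,0,0,0],[1,0,0,0,0,0,0],[1,0,0,0,0,0,0],[1,0,0,0,0,0,0],[1,0,0,0,0,0,0],[1,0,0,0,0,0,0]]}}

```text
time_s: 31.4
eef_pos: [381.6, 258.8, 136.6]
ee_rot: [-0.0, 0.954, 0.298, 0.0]
force: [-2.9, -2.3, 9.9]
grip_width: 0.002
grip_force: 5.2
```

>>> {"name": "send_rows", "arguments": {"targets": [[1,-0.0001,0,0.0003,0,0,0],[1,-0.0001,0,0.0002,0,0,0],[1,-0.0001,0,0.0002,0,0,0],[1,0,0,0,0,0,0],[1,0,0,0,0,0,0],[1,0,0,0,0,0,0],[1,0,0,0,0,0,0],[1,0,0,0,0,0,0],[1,0,0,0,0,0,0],[1,0,0,0,0,0,0]]}}

```text
time_s: 32.65
eef_pos: [381.4, 258.7, 135.9]
ee_rot: [-0.0, 0.954, 0.299, 0.0]
force: [-2.9, -1.0, 11.1]
grip_width: -0.0
grip_force: 5.6
```

>>> {"name": "send_rows", "arguments": {"targets": [[1,-0.0001,0,0.0003,0,0,0],[1,-0.0001,0,0.0002,0,0,0],[1,-0.0001,0,0.0002,0,0,0],[1,0,0,0,0,0,0],[1,0,0,0,0,0,0],[1,0,0,0,0,0,0],[1,0,0,0,0,0,0],[1,0,0,0,0,0,0],[1,0,0,0,0,0,0],[1,0,0,0,0,0,0]]}}

```text
time_s: 33.9
eef_pos: [381.2, 258.6, 135.4]
ee_rot: [-0.0, 0.954, 0.299, 0.001]
force: [-3.1, -0.8, 12.2]
grip_width: 0.001
grip_force: 5.9
```

>>> {"name": "send_rows", "arguments": {"targets": [[1,-0.0001,0,0.0003,0,0,0],[1,-0.0001,0,0.0002,0,0,0],[1,0,0,0.0001,0,0,0],[1,0,0,0,0,0,0],[1,0,0,0,0,0,0],[1,0,0,0,0,0,0],[1,0,0,0,0,0,0],[1,0,0,0,0,0,0],[1,0,0,0,0,0,0],[1,0,0,0,0,0,0]]}}

```text
time_s: 35.15
eef_pos: [381.1, 258.5, 134.9]
ee_rot: [-0.0, 0.954, 0.299, 0.001]
force: [-4.5, -0.8, 13.4]
grip_width: -0.004
grip_force: 6.5
```

>>> {"name": "send_rows", "arguments": {"targets": [[1,-0.0001,0,0.0003,0,0,0],[1,-0.0001,0,0.0002,0,0,0],[1,-0.0001,0,0.0001,0,0,0],[1,0,0,0,0,0,0],[1,0,0,0,0,0,0],[1,0,0,0,0,0,0],[1,0,0,0,0,0,0],[1,0,0,0,0,0,0],[1,0,0,0,0,0,0],[1,0,0,0,0,0,0]]}}

```text
time_s: 36.4
eef_pos: [381.0, 258.4, 134.4]
ee_rot: [-0.0, 0.954, 0.298, 0.001]
force: [-4.1, -0.2, 13.2]
grip_width: -0.007
grip_force: 6.8
```

>>> {"name": "send_rows", "arguments": {"targets": [[1,-0.0001,0,0.0003,0,0,0],[1,-0.0001,0,0.0002,0,0,0],[1,-0.0001,0,0.0001,0,0,0],[1,0,0,0,0,0,0],[1,0,0,0,0,0,0],[1,0,0,0,0,0,0],[1,0,0,0,0,0,0],[1,0,0,0,0,0,0],[1,0,0,0,0,0,0],[1,0,0,0,0,0,0]]}}

```text
time_s: 37.65
eef_pos: [380.6, 258.1, 133.1]
ee_rot: [-0.0, 0.954, 0.298, 0.001]
force: [-1.6, 0.4, 7.2]
grip_width: -0.0
grip_force: 3.1
```

The push fell from 13 to 7 N with a jump down of 1.3 mm, so the hook has caught. I'm lifting off and checking that the lid stays down.

>>> {"name": "send_rows", "arguments": {"targets": [[1,0,0,-0.001,0,0,0],[1,0,0,-0.003,0,0,0],[1,0,0,-0.01,0,0,0],[1,0,0,-0.03,0,0,0],[1,0,0,-0.03,0,0,0],[1,0,0,-0.03,0,0,0],[1,-0.03,0,0,0,0,0],[1,-0.03,0,0,0,0,0],[1,-0.03,0,0,0,0,0],[1,0,0,0,0,0,0]]}}

```text
time_s: 38.9
eef_pos: [305.5, 206.2, 237.3]
ee_rot: [-0.0, 0.954, 0.298, 0.001]
force: [0.6, -0.2, 0.3]
grip_width: -0.002
grip_force: 0.0
```

Run:
```python
from h import *
cc()
P={n:ctrl.capture(n) for n in("side","top","wrist")}
r=[]
for n in P:
    D=ctrl.landmark_of("lid_front",P[n]);print(n,[(np.round(d["point"],1),round(d["score"],2)) for d in D[:1]])
    # expected pixel for theta values
    for th in(.03,.05,.075,.1):
        X=66-118*np.cos(th)+30*np.sin(th);z=98+118*np.sin(th)+30*np.cos(th);q=np.array(P[n]["R"])@np.r_[C+X*U,z]+P[n]["t"];K=np.array(P[n]["camera_matrix"])
        if n=="wrist":
            a=np.arctan2(np.hypot(*q[:2]),q[2]);uv=K[:2,2]+K[0,0]*a*q[:2]/np.hypot(*q[:2])
        else: uv=(K@q)[:2]/q[2]
        print('  ',th,np.round(uv,1))
    if D and D[0]["score"]>.5: r.append((fray if n=="wrist" else ray)(P[n],D[0]["point"]))
if len(r)>1:
    x,e=tri(r);print(x,e,'X',(x[:2]-C)@U,'Y',(x[:2]-C)@V)
```

```text
X,Y,z [-1.416e+02  1.000e-01  2.373e+02] rot err [ 0.0001 -0.0013 -0.0003] F [ 0.6 -0.2  0.3] t 38.9
side [(array([268.7, 233.5]), 0.88)]
   0.03 [275.4 233.7]
   0.05 [275.1 233.2]
   0.075 [274.8 232.6]
   0.1 [274.5 232. ]
top [(array([210.4, 230.4]), 0.6)]
   0.03 [213.  230.8]
   0.05 [212.8 230.7]
   0.075 [212.6 230.5]
   0.1 [212.4 230.3]
wrist [(array([254. ,  82.4]), 0.64)]
   0.03 [253.5  84.3]
   0.05 [253.5  83.4]
   0.075 [253.5  82.2]
   0.1 [253.5  80.8]
[385.49964231 264.93212417 136.10617277] [9.3, 4.1, 7.8] X -42.45644434888112 Y 2.8161033330180913
```

>>> {"name": "send_rows", "arguments": {"targets": [[1,0.03,0,0,0,0,0],[1,0.03,0,0,0,0,0],[1,0.03,0,0,0,0,0],[1,0,0,0.03,0,0,0],[1,0,0,0.03,0,0,0],[1,0,0,0.025,0,0,0],[1,0,0,0.01,0,0,0],[1,0,0,0.003,0,0,0],[1,0,0,0.002,0,0,0],[1,0,0,0,0,0,0]]}}

```text
time_s: 40.45
eef_pos: [380.6, 258.0, 137.0]
ee_rot: [-0.0, 0.954, 0.298, 0.0]
force: [0.2, -0.4, 0.2]
grip_width: 0.001
grip_force: 0.0
```

>>> {"name": "send_rows", "arguments": {"targets": [[1,0,0,0.001,0,0,0],[1,0,0,0.001,0,0,0],[1,0,0,0,0,0,0],[1,0,0,0,0,0,0],[1,0,0,0,0,0,0],[1,0,0,0,0,0,0],[1,0,0,0,0,0,0],[1,0,0,0,0,0,0],[1,0,0,0,0,0,0],[1,0,0,0,0,0,0]]}}

```text
time_s: 41.7
eef_pos: [380.3, 257.9, 134.5]
ee_rot: [-0.0, 0.954, 0.298, -0.0]
force: [-0.0, -0.1, -0.5]
grip_width: 0.0
grip_force: 0.0
```

At z=134.5 there is no contact; the same height took 13 N before the snap. The lid is latched, so I'm backing off and handing in.

>>> {"name": "send_rows", "arguments": {"targets": [[1,0,0,-0.005,0,0,0],[1,0,0,-0.03,0,0,0],[1,0,0,-0.03,0,0,0],[1,0,0,-0.03,0,0,0],[1,0,0,-0.02,0,0,0],[1,0,0,0,0,0,0],[1,0,0,0,0,0,0],[1,0,0,0,0,0,0],[1,0,0,0,0,0,0],[1,0,0,0,0,0,0]]}}

```text
time_s: 42.95
eef_pos: [380.3, 257.9, 249.3]
ee_rot: [-0.0, 0.954, 0.298, -0.0]
force: [-0.3, 0.3, 0.4]
grip_width: 0.001
grip_force: 0.0
```

```bash
python3 -c "
from rig import ctrl
print(ctrl.finish_job())"
```

```text
the job is handed in; nothing more can be done
None
```

The job is handed in at about 43 s, with no verdict returned: the tube stands released in the middle hole, and the lid latched at about 13 N and stayed down when I probed it afterwards.

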